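Sort out the spice jars with loose caps

TASK

Two of the four spice jars in the wooden rack have stripped caps that spin loose. Gently twist the caps some twenty degrees to feel which, never wrenching a tight one, and leave a cap that turns as you turned it. Lift the two loose-capped jars by their glass, not by their caps, and stand them upright in the steel rework tray; leave the other jars, and everything else, where they are.

Things in the scene. Friction and masses are not known exactly. Their poses are not given: they have to be found in the camera images.
- rack: Low wooden rack, 78 (x) x 344 (y) x 36 mm, fixed. Origin: centre of its underside, on the counter. Four square pockets 54 mm wide in a row along its y, at y = +126, +42, -42 and -126 mm; pocket floor 6 mm above the origin, walls 30 mm above that floor. A jar has 2 mm of play each side in its pocket and can turn about 0.09 rad either way before the walls stop it.
- tray: Shallow steel rework tray, outside 120 (x) x 230 (y) mm, walls 4 mm thick, rim 22 mm and inner floor 4 mm above the counter, fixed. Origin: centre of its underside, on the counter; long side along its own y. Two jars fit side by side, e.g. at y = +55 and -55 mm.
- jar_1: Spice jar: square amber-glass body 50 x 50 mm, 88 mm tall, paper labels, black screw cap above (120 mm in all), 0.2 to 0.5 kg. Origin: centre of its underside; z up, x and y square to the glass faces and, at the start, to the rack. Starts upright in a rack pocket; the four look alike and which stands in which pocket varies. A loose cap cannot be seen, only felt.
- cap_1: Cap of jar_1: ribbed black plastic, 38 mm round, 26 mm tall. Origin: centre of its underside, 94 mm above the jar's (6 mm above the glass); x along the jar's x at the start. A loose cap turns on its jar either way at 0.02 N m, endlessly, and stays as left. A tight cap does not turn: the jar turns with it until the pocket stops it, then the moment rises; 0.2 to 0.4 N m is test enough. No cap comes off.
- jar_2: Another spice jar, just like jar_1.
- cap_2: The cap of jar_2, just like cap_1 (loose or tight). A grip of about 35 N carries 0.4 N m or so before the fingers slip round a tight cap, after which the moment drops again; twisting at 1 N m or more is wrenching.
- jar_3: Another spice jar, just like jar_1.
- cap_3: The cap of jar_3, just like cap_1 (loose or tight). A grip of about 35 N carries 0.4 N m or so before the fingers slip round a tight cap, after which the moment drops again; twisting at 1 N m or more is wrenching.
- jar_4: Another spice jar, just like jar_1.
- cap_4: The cap of jar_4, just like cap_1 (loose or tight). A grip of about 35 N carries 0.4 N m or so before the fingers slip round a tight cap, after which the moment drops again; twisting at 1 N m or more is wrenching.
- weight: Bystander, to be left alone: brass balance weight, 36 mm round, 50 mm tall. Origin: centre of its underside.
- tea_box: Bystander, to be left alone: cardboard box 60 x 90 x 70 mm. Origin: centre of its underside.
- oil_bottle: Bystander, to be left alone: green glass bottle, 60 mm round, 190 mm tall. Origin: centre of its underside.
- pepper_mill: Bystander, to be left alone: dark wooden pepper mill, 54 mm round, 148 mm tall. Origin: centre of its underside.
Not all that is in view belongs to the job. What is shaped like the jar_4 but green is not meant. Leave any turquoise look-alike of the jar_1 alone.

How it is judged:
By the outcome, as a careful person would: the job done as asked, in the order asked, and still so for the second after the job is handed in, with the robot touching nothing.
It also fails if it takes over 72 s, if anything falls off the work surface, if the arm or the gripper's body presses on something with over 40 N, if the wrist force passes 120 N, or if a joint passes its speed limit or range.

ROBOT

A 7-joint arm with a two-finger parallel gripper is mounted at the origin on the work surface. World frame = base frame: x ahead of the robot, y to its left, z up, the work surface at z = 0. Lengths are in m, angles in rad, forces in N, time in s.
With the tool pointing down it reaches from about 0.4 to 0.925 m from the base axis. Payload 4.1 kg.
Tool frame: the origin (TCP) lies on the front face of the gripper's body, between the roots of the fingers; the fingertips stand 73 mm ahead of it and the grasp point (between the pads) lies 54 mm ahead of it (r.grasp_offset is the distance from the TCP to the grasp point, in m); z points along the fingers, y is the line along which they close (so a half turn about z gives the same grasp; the last joint's range is limited). The gripper opens to 85 mm and grips with 20 to 120 N. Pads are 22 mm wide; open, the fingers measure 114 mm over their backs; the gripper's body (76 mm by 85 mm) begins 54 mm behind the grasp point. The pads swing forward as they close: fully open they stand 13 mm farther back than shut.
Start: joints at [1.089, 0.398, 0.045, 1.537, -0.019, 1.207, -0.051], TCP at [0.243, -0.603, 0.304] pointing down, gripper open.
Joint ranges: [-2.82, 2.82], [-0.49, 2.23], [-1.37, 1.46], [0, 2.46], [-1.36, 4.5], [0.23, 2], [-2.94, 2.94]. Speed limits (rad/s): [2.57, 2.57, 3.14, 3.14, 3.14, 3.14, 3.14].

INTERFACE

Orientations are given as a unit quaternion [w, x, y, z].
In Python, from plant import telemetry, cams, sign_off, r gives the robot as it stands.
- The arm moves only by the tool move_arm, never from a script. Its argument "plan" is a list of rows, each a list of 3 entries, a list of its own where there are three numbers: the turn, a rotation vector about the tool's x, y, z in degrees, then the shift along the tool's x, y, z in m, then the opening, from 0 (shut) to 1 (fully open). A call has 1 to 8 rows; each row shifts and turns the commanded pose from where the row before left it, along the tool's axes as they then stand; what a row does not reach is not made up. A row lasts 1/10 s, in which the tool goes at most 50 mm and 8.59 degrees, less where a joint would pass 70% of its speed; a pose out of reach is approached as far as the arm can. A call is refused whole if a number of a shift passes 0.05 or a number of a turn 8.59, either way. A call with a gripper value outside its range is refused whole. The fingers move at their own pace and stop on an object; "newtons" is the grip in N (left out, the last holds). Time passes only in rows, so rows that do not move let the fingers close. It gives the time, the measured TCP pose, the force, the opening and the grip force at its end, in the units of the state.
- telemetry.observe(): the state, without advancing time (a new reading comes with each control period).
- cams.read_camera(name): name is "scene" or "top" or "wrist"; returns the picture (384x512x3 uint8, blue, green, red); there is no depth.
- cams.get_calibration(name): a dict with "camera_matrix" (3x3 intrinsics, pixels), "rvec" (rotation vector, rad) and "tvec" (3), from world to camera coordinates, as OpenCV has them. Camera axes: x right, y down, z forward; pixel columns grow to the right and rows downward; lengths in m; the calibration is good to about 2 mm. A picture is of the moment at which its call begins: read the wrist's pose just before it. get_calibration takes no time and is no camera call; for the wrist camera it gives the pose at the moment of the call.
- sign_off(): hands the job in; it is judged then, once.
The state is a dict: "time_s": time; "joints": joint angles; "qvel": joint speeds; "tau": joint torques, N m; "eef_pos": TCP position; "orientation": TCP orientation; "contact_force": force on the tool from outside, world axes, zero at the start; "torque": the same for the moment, N m; "gripper_width": finger opening in m; "grasp_force": force on a finger pad.
Only numpy, scipy, OpenCV 4.12 (cv2) and the standard library are available. Lean on these libraries where they do the work, as an engineer would, in place of code of your own. Each camera call takes 0.05 s, during which the arm holds its last target. There are 200 camera calls.

## Working session

There is one attempt and no reset: what is moved stays moved. The work goes in short steps, Python scripts to look and compute and a tool call to move; the robot and the scene stay as the last step left them, time stands still between calls to the robot, and variables do not carry over. Pictures are saved under pics/ and viewed, at most 10 in all, crops included, and the job is handed in when it is done.

Besides the shell and the picture viewer there is one more tool, called after "Call:" in YAML: its name, and indented under it one key for each argument. move_arm: Moves the arm, as the interface text tells. Its arguments: {"type":"object","properties":{"plan":{"type":"array"},"newtons":{"type":"number"}},"required":["plan"]}

```bash
mkdir -p pics; python3 - <<'E'
from plant import telemetry, cams
import cv2
s=telemetry.observe();print(s)
for n in("top","scene"):
    im=cams.read_camera(n);cv2.imwrite(f"pics/{n}0.png",im)
    c=cams.get_calibration(n);print(n,c)
E
```

```text
{'time_s': 0.0, 'joints': array([ 1.08900758,  0.39921506,  0.04506303,  1.53786717, -0.01872747,
        1.20687333, -0.05069339]), 'qvel': array([-0.00019041,  0.00043967,  0.00092212, -0.00079931, -0.00108898,
        0.00010046,  0.00039559]), 'tau': array([-4.68453818e-04, -4.75123000e+01,  1.36494398e+00, -2.54222631e+01,
        1.16003322e-02,  9.40761500e-03, -5.10694719e-06]), 'eef_pos': array([ 0.24262206, -0.60250405,  0.3028547 ]), 'orientation': array([-9.39227481e-04,  9.81731657e-01,  1.90268266e-01, -2.43755052e-04]), 'contact_force': array([ 0.17314192, -0.31838894, -0.29124631]), 'torque': array([-0.01247024, -0.04022334, -0.00726263]), 'grasp_force': 0.0, 'gripper_width': 0.08553152727072928}
top {'camera_matrix': array([[472.65074339,   0.        , 253.13157889],
       [  0.        , 472.65074339, 194.6175309 ],
       [  0.        ,   0.        ,   1.        ]]), 'rvec': array([ 2.12164017, -2.12003379,  0.20287243]), 'tvec': array([-0.02876812,  0.59875861,  1.10612424])}
scene {'camera_matrix': array([[462.55701407,   0.        , 252.86708681],
       [  0.        , 462.55701407, 198.43840518],
       [  0.        ,   0.        ,   1.        ]]), 'rvec': array([ 0.83080174,  2.6036772 , -1.01779851]), 'tvec': array([ 0.48686442, -0.19725045,  1.43294772])}
```

View pics/top0.png

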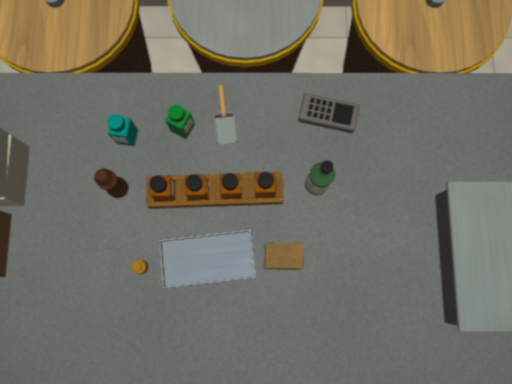

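View pics/scene0.png

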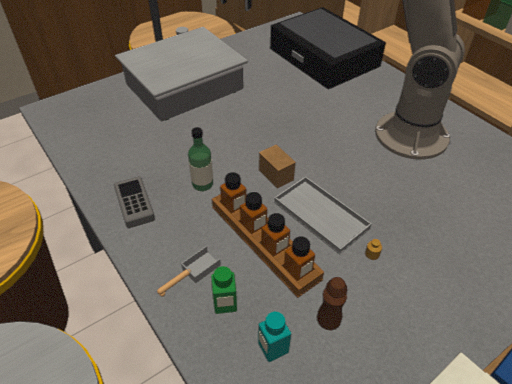

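The top view shows four amber jars with caps at about (159,185), (196,183), (231,181) and (265,180) in the rack. The tray is at (208,258). The green look-alike (180,120) and turquoise look-alike (122,130) stand outside the rack and are to be left alone. Next I measure.

```bash
cat > h.py <<'E'
import numpy as np, cv2
def ray(c,px,z):
    R=cv2.Rodrigues(c["rvec"])[0]; o=-R.T@np.ravel(c["tvec"])
    p=cv2.undistortPoints(np.array(px,float).reshape(-1,1,2),c["camera_matrix"],None).reshape(-1,2)
    d=np.c_[p,np.ones(len(p))]@R
    return o+d*((z-o[2])/d[:,2])[:,None]
def blobs(m,amin):
    m=cv2.morphologyEx(m.astype(np.uint8)*255,cv2.MORPH_OPEN,np.ones((2,2)))
    cs=cv2.findContours(m,cv2.RETR_EXTERNAL,cv2.CHAIN_APPROX_NONE)[0]
    return [c for c in cs if cv2.contourArea(c)>amin]
E
python3 - <<'E'
from plant import cams
import cv2,numpy as np
from h import *
np.set_printoptions(precision=4,suppress=True)
im=cv2.imread("pics/top0.png");c=cams.get_calibration("top")
R=cv2.Rodrigues(c["rvec"])[0];print("cam",-R.T@c["tvec"])
hsv=cv2.cvtColor(im,cv2.COLOR_BGR2HSV)
roi=np.zeros(im.shape[:2],bool);roi[165:215,140:290]=1
print("caps")
for b in blobs((hsv[...,2]<55)&roi,60):
    (u,v),rad=cv2.minEnclosingCircle(b);print((u,v),rad,ray(c,[(u,v)],.126))
m=(hsv[...,1]>110)&(hsv[...,0]<22)&(hsv[...,2]>60)&roi
bs=blobs(m,300)
for b in bs:
    bx=cv2.minAreaRect(b);P=ray(c,cv2.boxPoints(bx),.036);print("rack",bx,P[:,:2],P.mean(0),[np.linalg.norm(P[i]-P[i-1]) for i in range(2)])
roi[:]=0;roi[222:295,150:262]=1
for b in blobs((hsv[...,2]>125)&roi,500):
    bx=cv2.minAreaRect(b);P=ray(c,cv2.boxPoints(bx),.022);print("tray",bx,P[:,:2],P.mean(0),[np.linalg.norm(P[i]-P[i-1]) for i in range(2)])
print(hsv[258,208],hsv[300,300])
print("mill,weight,tea,bottle",ray(c,[(106,177)],.148),ray(c,[(139,267)],.05),ray(c,[(284,256)],.07),ray(c,[(326,167)],.19))
big=cv2.resize(im[150:300,90:350],None,fx=3,fy=3,interpolation=cv2.INTER_CUBIC);cv2.imwrite("pics/crop0.png",big)
E
```

```text
cam [ 0.3777 -0.0289  1.1997]
caps
(159.2008514404297, 184.37179565429688) 8.224983215332031 [[0.6096 0.1899 0.126 ]]
(194.85293579101562, 183.3235321044922) 7.9711809158325195 [[0.6121 0.1072 0.126 ]]
(230.0, 182.3333282470703) 7.923338413238525 [[0.6146 0.0255 0.126 ]]
(266.0, 180.76666259765625) 7.830883502960205 [[ 0.6184 -0.0583  0.126 ]]
rack ((215.3281707763672, 190.60252380371094), (31.41925811767578, 135.65335083007812), 87.99044799804688) [[ 0.6473  0.2398]
 [ 0.6599 -0.1027]
 [ 0.5793 -0.1046]
 [ 0.567   0.2336]] [0.6134 0.0665 0.036 ] [np.float64(0.08056379145199366), np.float64(0.3428109755328454)]
tray ((209.02047729492188, 259.1740417480469), (48.372276306152344, 90.78565216064453), 83.2901611328125) [[ 0.4891  0.2009]
 [ 0.5158 -0.0237]
 [ 0.3975 -0.0378]
 [ 0.3718  0.1826]] [0.4436 0.0805 0.022 ] [np.float64(0.11879581504440281), np.float64(0.2261800288607147)]
[104  33 155] [ 50  14 112]
mill,weight,tea,bottle [[0.622  0.3076 0.148 ]] [[0.4226 0.2462 0.05  ]] [[ 0.4479 -0.1017  0.07  ]] [[ 0.6351 -0.1887  0.19  ]]
```

View pics/crop0.png

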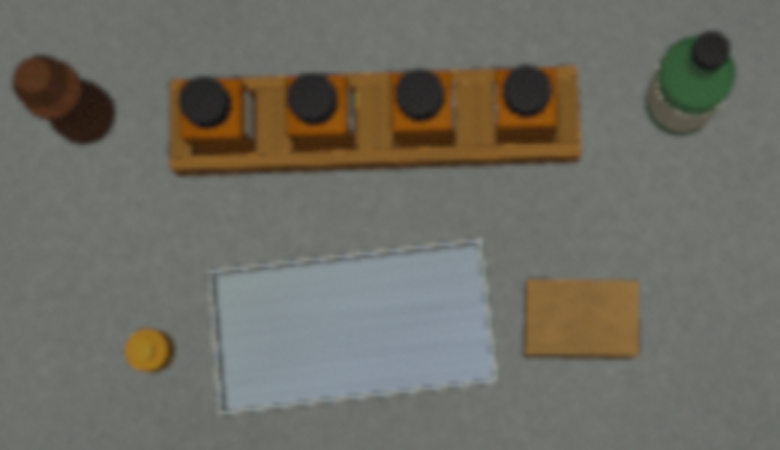

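Call:
move_arm:
  plan:
    - [[0, 0, 0], [0.0394, -0.026, 0], 1]
    - [[0, 0, 0], [0.0394, -0.026, 0], 1]
    - [[0, 0, 0], [0.0394, -0.026, 0], 1]
    - [[0, 0, 0], [0.0394, -0.026, 0], 1]
    - [[0, 0, 0], [0.0394, -0.026, 0], 1]
    - [[0, 0, 0], [0.0394, -0.026, 0], 1]
    - [[0, 0, 0], [0.0394, -0.026, 0], 1]
  newtons: 35

```text
time_s: 0.8
eef_pos: [0.4312, -0.3293, 0.3037]
orientation: [-0.0, 0.982, 0.19, -0.0]
contact_force: [0.2, -0.4, -0.1]
gripper_width: 0.0859
grasp_force: 0.0
```

Call:
move_arm:
  plan:
    - [[0, 0, 0], [0.0394, -0.026, 0], 1]
    - [[0, 0, 0], [0.0394, -0.026, 0], 1]
    - [[0, 0, 0], [0.0394, -0.026, 0], 1]
    - [[0, 0, 0], [0.0394, -0.026, 0], 1]
    - [[0, 0, 0], [0.0394, -0.026, 0], 1]
    - [[0, 0, 0], [0.0394, -0.026, 0], 1]
    - [[0, 0, 0], [0.0394, -0.026, 0], 1]

```text
time_s: 1.5
eef_pos: [0.6191, -0.0577, 0.3035]
orientation: [0.0, 0.982, 0.19, -0.0]
contact_force: [0.7, 0.7, -0.1]
gripper_width: 0.0856
grasp_force: 0.0
```

Call:
move_arm:
  plan:
    - [[0, 0, -7.8], [0, 0, 0], 1]
    - [[0, 0, -7.8], [0, 0, 0], 1]
    - [[0, 0, -7.8], [0, 0, 0], 1]
    - [[0, 0, -7.8], [0, 0, 0], 1]
    - [[0, 0, -7.8], [0, 0, 0], 1]
    - [[0, 0, -7.8], [0, 0, 0], 1]
    - [[0, 0, -7.8], [0, 0, 0], 1]
    - [[0, 0, -7.8], [0, 0, 0], 1]

```text
time_s: 2.3
eef_pos: [0.6182, -0.0594, 0.3033]
orientation: [-0.0, 0.739, 0.673, -0.0]
contact_force: [-0.3, -0.5, 1.0]
gripper_width: 0.0856
grasp_force: 0.0
```

Call:
move_arm:
  plan:
    - [[0, 0, -7.8], [0, 0, 0], 1]
    - [[0, 0, 0], [0, 0, 0], 1]
    - [[0, 0, 0], [0, 0, 0], 1]

```text
time_s: 2.6
eef_pos: [0.6183, -0.0594, 0.3035]
orientation: [-0.0, 0.695, 0.719, -0.0]
contact_force: [-0.4, -0.5, 0.4]
gripper_width: 0.0856
grasp_force: 0.0
```

```bash
cat >> h.py <<'E'
from scipy.spatial.transform import Rotation as Ro
def delta(s,target,psi_deg):
    "tool-frame shift to world TCP target, and turn about tool z (deg) to reach tool-x yaw psi"
    q=s["orientation"];R=Ro.from_quat(q,scalar_first=True).as_matrix()
    psi=np.degrees(np.arctan2(R[1,0],R[0,0]))
    print("pos",s["eef_pos"].round(4),"psi",psi.round(2),"tilt",np.round(R[:2,2],4),"shift",(R.T@(np.array(target)-s["eef_pos"])).round(4),"turn z",round(psi-psi_deg,2))
E
python3 - <<'E'
from plant import telemetry, cams
from h import *
s=telemetry.observe();print(s["time_s"],s["joints"].round(3),s["torque"].round(3))
c=cams.get_calibration("wrist");im=cams.read_camera("wrist");cv2.imwrite("pics/w1.png",im)
R=cv2.Rodrigues(c["rvec"])[0];print("cam",-R.T@np.ravel(c["tvec"]),R[2])
delta(s,[.6184,-.0583,.174],92)
hsv=cv2.cvtColor(im,cv2.COLOR_BGR2HSV)
for b in blobs((hsv[...,2]<50),300):
    (u,v),rad=cv2.minEnclosingCircle(b);print((u,v),rad,ray(c,[(u,v)],.126))
E
```

```text
2.6 [ 0.411  0.382 -0.507  1.598  0.194  1.213 -0.1  ] [-0.011 -0.03   0.012]
cam [0.61440544 0.02083348 0.37322291] [ 0.01072719 -0.31472247 -0.94912312]
pos [ 0.6183 -0.0594  0.3035] psi 91.97 tilt [-0.0007  0.    ] shift [0.0011 0.0002 0.1295] turn z -0.03
(255.5, 365.0) 256.13336181640625 [[ 0.62189243 -0.25850869  0.126     ]]
(496.43719482421875, 263.8043518066406) 18.13319969177246 [[ 0.8455459  -0.12597139  0.126     ]]
(263.5381164550781, 184.22427368164062) 21.923254013061523 [[ 0.62230163 -0.05484049  0.126     ]]
```

View pics/w1.png

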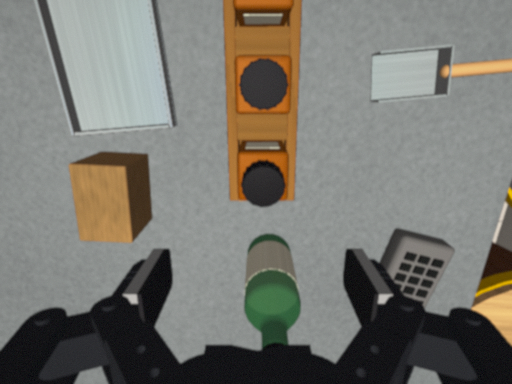

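Wrist view: jar 4's cap is at (263,184), which gives x≈0.621, y≈-0.057. That agrees with the top view. I go down and close on the cap.

Call:
move_arm:
  plan:
    - [[0, 0, 0], [0.001, 0.0015, 0.03], 1]
    - [[0, 0, 0], [0, 0, 0.03], 1]
    - [[0, 0, 0], [0, 0, 0.03], 1]
    - [[0, 0, 0], [0, 0, 0.02], 1]
    - [[0, 0, 0], [0, 0, 0.01], 1]
    - [[0, 0, 0], [0, 0, 0.009], 1]
    - [[0, 0, 0], [0, 0, 0], 1]
  newtons: 35

```text
time_s: 3.35
eef_pos: [0.6197, -0.0582, 0.1743]
orientation: [-0.0, 0.694, 0.72, -0.0]
contact_force: [0.3, 0.5, -0.4]
gripper_width: 0.0852
grasp_force: 0.0
```

Call:
move_arm:
  plan:
    - [[0, 0, 0], [0, 0, 0], 0]
    - [[0, 0, 0], [0, 0, 0], 0]
    - [[0, 0, 0], [0, 0, 0], 0]
    - [[0, 0, 0], [0, 0, 0], 0]
    - [[0, 0, 0], [0, 0, 0], 0]
    - [[0, 0, 0], [0, 0, 0], 0]
    - [[0, 0, 0], [0, 0, 0], 0]
    - [[0, 0, 0], [0, 0, 0], 0]

```text
time_s: 4.15
eef_pos: [0.6209, -0.0582, 0.1759]
orientation: [0.001, 0.694, 0.72, 0.001]
contact_force: [1.3, -1.0, 5.7]
gripper_width: 0.0369
grasp_force: 35.5
```

```bash
cat > t.py <<'E'
from plant import telemetry
from h import *
s=telemetry.observe();print(s["time_s"],"F",s["contact_force"].round(2),"M",s["torque"].round(3),"w",round(s["gripper_width"],4),"g",round(s["grasp_force"],1),"j7",s["joints"][6].round(2))
delta(s,s["eef_pos"],92)
E
python3 t.py
```

```text
4.15 F [ 1.29 -1.03  5.75] M [-0.008 -0.154 -0.01 ] w 0.0369 g 35.5 j7 -0.16
pos [ 0.6209 -0.0582  0.1759] psi 92.13 tilt [ 0.0025 -0.0002] shift [0. 0. 0.] turn z 0.13
```

Call:
move_arm:
  plan:
    - [[0, 0, 1.2], [0, 0, 0], 0]
    - [[0, 0, 1.2], [0, 0, 0], 0]
    - [[0, 0, 1.2], [0, 0, 0], 0]
    - [[0, 0, 1.2], [0, 0, 0], 0]
    - [[0, 0, 1.2], [0, 0, 0], 0]
    - [[0, 0, 0], [0, 0, 0], 0]

```text
time_s: 4.75
eef_pos: [0.6212, -0.0578, 0.1758]
orientation: [0.001, 0.731, 0.683, 0.001]
contact_force: [3.2, -0.1, 5.6]
gripper_width: 0.0372
grasp_force: 35.5
```

```bash
python3 t.py
```

```text
4.75 F [ 3.19 -0.08  5.61] M [ 0.102 -0.62   0.009] w 0.0372 g 35.5 j7 -0.25
pos [ 0.6212 -0.0578  0.1758] psi 86.13 tilt [0.0033 0.0004] shift [0. 0. 0.] turn z -5.87
```

Call:
move_arm:
  plan:
    - [[0, 0, 1], [0, 0, 0], 0]
    - [[0, 0, 1], [0, 0, 0], 0]
    - [[0, 0, 0], [0, 0, 0], 0]

```text
time_s: 5.05
eef_pos: [0.6213, -0.0575, 0.1757]
orientation: [0.001, 0.742, 0.67, 0.002]
contact_force: [4.0, 0.8, 5.7]
gripper_width: 0.0369
grasp_force: 35.6
```

```bash
python3 t.py
```

```text
5.05 F [3.97 0.76 5.71] M [ 0.326 -0.983  0.237] w 0.0369 g 35.6 j7 -0.28
pos [ 0.6213 -0.0575  0.1757] psi 84.18 tilt [0.0036 0.0008] shift [0. 0. 0.] turn z -7.82
```

Jar 4's moment climbs to 0.24 N m at 8° of turn, so it is tight. I turn back and release, then move to jar 3.

Call:
move_arm:
  plan:
    - [[0, 0, -2], [0, 0, 0], 0]
    - [[0, 0, -2], [0, 0, 0], 0]
    - [[0, 0, -2], [0, 0, 0], 0]
    - [[0, 0, -2], [0, 0, 0], 0]
    - [[0, 0, 0], [0, 0, 0], 1]
    - [[0, 0, 0], [0, 0, 0], 1]
    - [[0, 0, 0], [0, 0, 0], 1]
    - [[0, 0, 0], [0, 0, 0], 1]

```text
time_s: 5.85
eef_pos: [0.6191, -0.0587, 0.174]
orientation: [-0.001, 0.694, 0.72, -0.001]
contact_force: [0.0, 1.2, 0.0]
gripper_width: 0.0851
grasp_force: 0.0
```

Call:
move_arm:
  plan:
    - [[0, 0, 0], [0, 0, 0], 1]
    - [[0, 0, 0], [0, 0, -0.03], 1]
    - [[0, 0, 0], [0, 0, -0.02], 1]
    - [[0, 0, 0], [0.042, -0.0005, 0], 1]
    - [[0, 0, 0], [0.042, -0.0005, 0], 1]
    - [[0, 0, 0], [0, 0, 0], 1]

```text
time_s: 6.45
eef_pos: [0.6149, 0.0344, 0.2257]
orientation: [-0.002, 0.69, 0.724, 0.002]
contact_force: [0.1, 0.4, -0.1]
gripper_width: 0.0856
grasp_force: 0.0
```

```bash
python3 t.py; python3 - <<'E'
from plant import telemetry
from h import *
delta(telemetry.observe(),[.6175,.0258,.175],92)
E
```

```text
6.45 F [ 0.1   0.4  -0.06] M [ 0.107 -0.006  0.007] w 0.0856 g 0.0 j7 -0.28
pos [0.6149 0.0344 0.2257] psi 92.74 tilt [0.0006 0.0055] shift [0. 0. 0.] turn z 0.74
pos [0.6149 0.0344 0.2257] psi 92.74 tilt [0.0006 0.0055] shift [-0.009   0.0021  0.0507] turn z 0.74
```

Call:
move_arm:
  plan:
    - [[0, 0, 0], [0, 0, 0], 1]
    - [[0, 0, 0], [0, 0, 0.02], 1]
    - [[0, 0, 0], [0, 0, 0.02], 1]
    - [[0, 0, 0], [0, 0, 0.009], 1]
    - [[0, 0, 0], [0, 0, 0], 1]
    - [[0, 0, 0], [0, 0, 0], 1]

```text
time_s: 7.05
eef_pos: [0.6162, 0.0251, 0.1763]
orientation: [0.0, 0.694, 0.72, 0.0]
contact_force: [0.8, 0.3, 1.2]
gripper_width: 0.0856
grasp_force: 0.0
```

Call:
move_arm:
  plan:
    - [[0, 0, 0], [0, 0, 0], 0]
    - [[0, 0, 0], [0, 0, 0], 0]
    - [[0, 0, 0], [0, 0, 0], 0]
    - [[0, 0, 0], [0, 0, 0], 0]
    - [[0, 0, 0], [0, 0, 0], 0]
    - [[0, 0, 0], [0, 0, 0], 0]
    - [[0, 0, 0], [0, 0, 0], 0]
    - [[0, 0, 0], [0, 0, 0], 0]

```text
time_s: 7.85
eef_pos: [0.6167, 0.0258, 0.1767]
orientation: [0.001, 0.694, 0.72, 0.001]
contact_force: [1.2, -0.8, 4.8]
gripper_width: 0.0369
grasp_force: 35.5
```

```bash
python3 t.py
```

```text
7.85 F [ 1.24 -0.82  4.77] M [-0.027 -0.458  0.014] w 0.0369 g 35.5 j7 -0.3
pos [0.6167 0.0258 0.1767] psi 92.13 tilt [0.0024 0.0001] shift [0. 0. 0.] turn z 0.13
```

Call:
move_arm:
  plan:
    - [[0, 0, 1.2], [0, 0, 0], 0]
    - [[0, 0, 1.2], [0, 0, 0], 0]
    - [[0, 0, 1.2], [0, 0, 0], 0]
    - [[0, 0, 1.2], [0, 0, 0], 0]
    - [[0, 0, 1.2], [0, 0, 0], 0]
    - [[0, 0, 1], [0, 0, 0], 0]
    - [[0, 0, 0], [0, 0, 0], 0]
    - [[0, 0, 0], [0, 0, 0], 0]

```text
time_s: 8.65
eef_pos: [0.6167, 0.0259, 0.1767]
orientation: [0.001, 0.737, 0.676, 0.001]
contact_force: [0.4, -0.1, 6.2]
gripper_width: 0.0366
grasp_force: 35.6
```

```bash
python3 t.py
```

```text
8.65 F [ 0.45 -0.15  6.25] M [-0.011 -0.394 -0.032] w 0.0366 g 35.6 j7 -0.41
pos [0.6167 0.0259 0.1767] psi 85.13 tilt [0.0022 0.0001] shift [0. 0. 0.] turn z -6.87
```

Call:
move_arm:
  plan:
    - [[0, 0, 1], [0, 0, 0], 0]
    - [[0, 0, 1], [0, 0, 0], 0]
    - [[0, 0, 0], [0, 0, 0], 0]

```text
time_s: 8.95
eef_pos: [0.6166, 0.0259, 0.1767]
orientation: [0.001, 0.748, 0.663, 0.001]
contact_force: [1.6, -0.4, 5.3]
gripper_width: 0.037
grasp_force: 35.6
```

```bash
python3 t.py
```

```text
8.95 F [ 1.62 -0.39  5.28] M [ 0.007 -0.409 -0.102] w 0.037 g 35.6 j7 -0.45
pos [0.6166 0.0259 0.1767] psi 83.12 tilt [0.0022 0.0002] shift [0. 0. 0.] turn z -8.88
```

Call:
move_arm:
  plan:
    - [[0, 0, 1], [0, 0, 0], 0]
    - [[0, 0, 1], [0, 0, 0], 0]
    - [[0, 0, 0], [0, 0, 0], 0]

```text
time_s: 9.25
eef_pos: [0.6166, 0.0259, 0.1767]
orientation: [0.001, 0.76, 0.65, 0.001]
contact_force: [2.3, 0.1, 6.1]
gripper_width: 0.0367
grasp_force: 35.6
```

```bash
python3 t.py
```

```text
9.25 F [2.31 0.13 6.12] M [-0.012 -0.362  0.05 ] w 0.0367 g 35.6 j7 -0.48
pos [0.6166 0.0259 0.1767] psi 81.12 tilt [0.002  0.0002] shift [0. 0. 0.] turn z -10.88
```

Call:
move_arm:
  plan:
    - [[0, 0, 1], [0, 0, 0], 0]
    - [[0, 0, 1], [0, 0, 0], 0]
    - [[0, 0, 1], [0, 0, 0], 0]
    - [[0, 0, 0], [0, 0, 0], 0]

```text
time_s: 9.65
eef_pos: [0.6166, 0.0259, 0.1767]
orientation: [0.001, 0.777, 0.63, 0.001]
contact_force: [1.4, 1.0, 6.0]
gripper_width: 0.0371
grasp_force: 35.6
```

```bash
python3 t.py
```

```text
9.65 F [1.35 0.96 6.01] M [ 0.017 -0.304 -0.047] w 0.0371 g 35.6 j7 -0.52
pos [0.6166 0.0259 0.1767] psi 78.12 tilt [0.002  0.0002] shift [0. 0. 0.] turn z -13.88
```

Call:
move_arm:
  plan:
    - [[0, 0, 1.5], [0, 0, 0], 0]
    - [[0, 0, 1.5], [0, 0, 0], 0]
    - [[0, 0, 1.5], [0, 0, 0], 0]
    - [[0, 0, 1.5], [0, 0, 0], 0]
    - [[0, 0, 0], [0, 0, 0], 0]
    - [[0, 0, 0], [0, 0, 0], 0]

```text
time_s: 10.25
eef_pos: [0.6165, 0.026, 0.1767]
orientation: [0.0, 0.808, 0.589, 0.001]
contact_force: [1.7, 0.5, 5.8]
gripper_width: 0.0366
grasp_force: 35.6
```

```bash
python3 t.py; python3 -c "
from plant import cams;import cv2
cv2.imwrite('pics/w2.png',cams.read_camera('wrist'))"
```

```text
10.25 F [1.7  0.48 5.83] M [ 0.027 -0.292 -0.052] w 0.0366 g 35.6 j7 -0.62
pos [0.6165 0.026  0.1767] psi 72.13 tilt [0.0018 0.0003] shift [0. 0. 0.] turn z -19.87
```

View pics/w2.png

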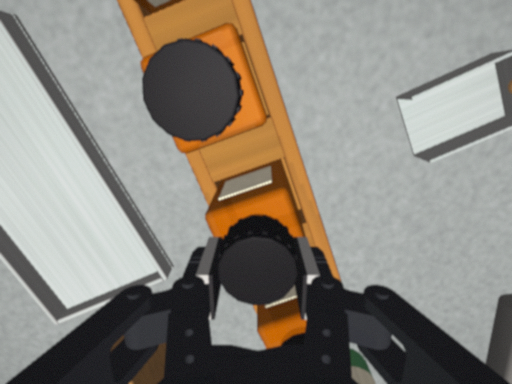

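Jar 3's cap turned 20° with no moment, and the glass at (255,205) stays square to the rack. It is loose. I release it there and go on to jar 2.

Call:
move_arm:
  plan:
    - [[0, 0, 0], [0, 0, 0], 1]
    - [[0, 0, 0], [0, 0, 0], 1]
    - [[0, 0, 0], [0, 0, 0], 1]
    - [[0, 0, 0], [0, 0, 0], 1]
    - [[0, 0, 0], [0, 0, 0], 1]
    - [[0, 0, 0], [0, 0, -0.03], 1]
    - [[0, 0, 0], [0, 0, -0.02], 1]
    - [[0, 0, -6.7], [0, 0, 0], 1]

```text
time_s: 11.1
eef_pos: [0.6176, 0.0262, 0.2293]
orientation: [0.002, 0.772, 0.636, 0.002]
contact_force: [0.8, 0.3, -0.2]
gripper_width: 0.0854
grasp_force: 0.0
```

Call:
move_arm:
  plan:
    - [[0, 0, -6.7], [0, 0, 0], 1]
    - [[0, 0, -6.7], [0, 0, 0], 1]
    - [[0, 0, 0], [0.042, 0, 0], 1]
    - [[0, 0, 0], [0.042, 0, 0], 1]
    - [[0, 0, 0], [0, 0, 0.02], 1]
    - [[0, 0, 0], [0, 0, 0.02], 1]
    - [[0, 0, 0], [0, 0, 0.008], 1]
    - [[0, 0, 0], [0, 0, 0], 1]

```text
time_s: 11.9
eef_pos: [0.6117, 0.109, 0.1765]
orientation: [-0.001, 0.693, 0.721, -0.001]
contact_force: [-0.1, -0.2, -0.1]
gripper_width: 0.085
grasp_force: 0.0
```

```bash
python3 t.py
```

```text
11.9 F [-0.11 -0.15 -0.11] M [0.012 0.02  0.005] w 0.085 g 0.0 j7 -0.44
pos [0.6117 0.109  0.1765] psi 92.21 tilt [-0.003  -0.0008] shift [0. 0. 0.] turn z 0.21
```

Call:
move_arm:
  plan:
    - [[0, 0, 0], [0, 0.001, 0], 0]
    - [[0, 0, 0], [0, 0, 0], 0]
    - [[0, 0, 0], [0, 0, 0], 0]
    - [[0, 0, 0], [0, 0, 0], 0]
    - [[0, 0, 0], [0, 0, 0], 0]
    - [[0, 0, 0], [0, 0, 0], 0]
    - [[0, 0, 0], [0, 0, 0], 0]
    - [[0, 0, 0], [0, 0, 0], 0]

```text
time_s: 12.7
eef_pos: [0.6145, 0.1098, 0.179]
orientation: [0.001, 0.693, 0.721, 0.001]
contact_force: [1.0, -0.7, 4.6]
gripper_width: 0.0366
grasp_force: 35.5
```

```bash
python3 t.py
```

```text
12.7 F [ 0.96 -0.72  4.59] M [-0.136 -0.272  0.026] w 0.0366 g 35.5 j7 -0.44
pos [0.6145 0.1098 0.179 ] psi 92.23 tilt [0.0026 0.0002] shift [0. 0. 0.] turn z 0.23
```

Call:
move_arm:
  plan:
    - [[0, 0, 1.2], [0, 0, 0], 0]
    - [[0, 0, 1.2], [0, 0, 0], 0]
    - [[0, 0, 1.2], [0, 0, 0], 0]
    - [[0, 0, 1.2], [0, 0, 0], 0]
    - [[0, 0, 1.2], [0, 0, 0], 0]
    - [[0, 0, 0], [0, 0, 0], 0]

```text
time_s: 13.3
eef_pos: [0.6145, 0.1098, 0.179]
orientation: [0.001, 0.73, 0.683, 0.001]
contact_force: [0.9, 0.1, 5.8]
gripper_width: 0.0369
grasp_force: 35.6
```

```bash
python3 t.py
```

```text
13.3 F [0.95 0.05 5.82] M [-0.063 -0.207  0.052] w 0.0369 g 35.6 j7 -0.54
pos [0.6145 0.1098 0.179 ] psi 86.21 tilt [0.0025 0.0002] shift [0. 0. 0.] turn z -5.79
```

Call:
move_arm:
  plan:
    - [[0, 0, 1], [0, 0, 0], 0]
    - [[0, 0, 1], [0, 0, 0], 0]
    - [[0, 0, 0], [0, 0, 0], 0]

```text
time_s: 13.6
eef_pos: [0.6144, 0.1098, 0.179]
orientation: [0.001, 0.742, 0.67, 0.001]
contact_force: [0.9, -0.2, 5.8]
gripper_width: 0.037
grasp_force: 35.6
```

```bash
python3 t.py
```

```text
13.6 F [ 0.89 -0.22  5.81] M [-0.017 -0.191 -0.008] w 0.037 g 35.6 j7 -0.57
pos [0.6144 0.1098 0.179 ] psi 84.21 tilt [0.0025 0.0002] shift [0. 0. 0.] turn z -7.79
```

Still free at 8°, so I continue in small steps.

Call:
move_arm:
  plan:
    - [[0, 0, 1], [0, 0, 0], 0]
    - [[0, 0, 1], [0, 0, 0], 0]
    - [[0, 0, 0], [0, 0, 0], 0]

```text
time_s: 13.9
eef_pos: [0.6144, 0.1099, 0.179]
orientation: [0.001, 0.753, 0.657, 0.001]
contact_force: [1.4, 0.0, 6.0]
gripper_width: 0.0371
grasp_force: 35.7
```

```bash
python3 t.py
```

```text
13.9 F [1.4  0.01 6.02] M [-0.117 -0.206  0.004] w 0.0371 g 35.7 j7 -0.6
pos [0.6144 0.1099 0.179 ] psi 82.21 tilt [0.0024 0.0002] shift [0. 0. 0.] turn z -9.79
```

Call:
move_arm:
  plan:
    - [[0, 0, 1], [0, 0, 0], 0]
    - [[0, 0, 1], [0, 0, 0], 0]
    - [[0, 0, 1], [0, 0, 0], 0]
    - [[0, 0, 0], [0, 0, 0], 0]

```text
time_s: 14.3
eef_pos: [0.6144, 0.1099, 0.179]
orientation: [0.001, 0.77, 0.638, 0.001]
contact_force: [1.6, -0.8, 5.7]
gripper_width: 0.0365
grasp_force: 35.7
```

```bash
python3 t.py
```

```text
14.3 F [ 1.63 -0.76  5.74] M [-0.068 -0.172 -0.04 ] w 0.0365 g 35.7 j7 -0.65
pos [0.6144 0.1099 0.179 ] psi 79.21 tilt [0.0023 0.0003] shift [0. 0. 0.] turn z -12.79
```

Call:
move_arm:
  plan:
    - [[0, 0, 1.5], [0, 0, 0], 0]
    - [[0, 0, 1.5], [0, 0, 0], 0]
    - [[0, 0, 1.5], [0, 0, 0], 0]
    - [[0, 0, 1.5], [0, 0, 0], 0]
    - [[0, 0, 1], [0, 0, 0], 0]
    - [[0, 0, 0], [0, 0, 0], 0]

```text
time_s: 14.9
eef_pos: [0.6143, 0.1099, 0.1789]
orientation: [0.0, 0.808, 0.589, 0.001]
contact_force: [0.7, -0.3, 5.3]
gripper_width: 0.0366
grasp_force: 35.7
```

```bash
python3 t.py
```

```text
14.9 F [ 0.69 -0.27  5.27] M [ 0.054 -0.135 -0.02 ] w 0.0366 g 35.7 j7 -0.76
pos [0.6143 0.1099 0.1789] psi 72.21 tilt [0.0021 0.0003] shift [0. 0. 0.] turn z -19.79
```

Call:
move_arm:
  plan:
    - [[0, 0, 0], [0, 0, 0], 1]
    - [[0, 0, 0], [0, 0, 0], 1]
    - [[0, 0, 0], [0, 0, 0], 1]
    - [[0, 0, 0], [0, 0, 0], 1]
    - [[0, 0, 0], [0, 0, 0], 1]
    - [[0, 0, 0], [0, 0, -0.03], 1]
    - [[0, 0, 0], [0, 0, -0.02], 1]
    - [[0, 0, -6.7], [0, 0, 0], 1]

```text
time_s: 15.7
eef_pos: [0.6153, 0.1104, 0.2313]
orientation: [0.002, 0.771, 0.637, 0.003]
contact_force: [-0.3, 1.1, -0.3]
gripper_width: 0.0852
grasp_force: 0.0
```

Call:
move_arm:
  plan:
    - [[0, 0, -6.7], [0, 0, 0], 1]
    - [[0, 0, -6.7], [0, 0, 0], 1]
    - [[0, 0, 0], [0.042, 0, 0], 1]
    - [[0, 0, 0], [0.041, 0, 0], 1]
    - [[0, 0, 0], [0, 0, 0.02], 1]
    - [[0, 0, 0], [0, 0, 0.02], 1]
    - [[0, 0, 0], [0, 0, 0.01], 1]
    - [[0, 0, 0], [0, 0, 0], 1]

```text
time_s: 16.5
eef_pos: [0.6093, 0.1918, 0.1761]
orientation: [-0.001, 0.693, 0.721, -0.002]
contact_force: [0.0, -0.2, 0.3]
gripper_width: 0.0852
grasp_force: 0.0
```

```bash
python3 t.py
```

```text
16.5 F [ 0.   -0.17  0.3 ] M [ 0.033 -0.034 -0.058] w 0.0852 g 0.0 j7 -0.57
pos [0.6093 0.1918 0.1761] psi 92.32 tilt [-0.0034 -0.0014] shift [0. 0. 0.] turn z 0.32
```

Jar 2 is loose too. I check jar 1, which should be tight.

Call:
move_arm:
  plan:
    - [[0, 0, 0], [0.001, 0.001, 0], 0]
    - [[0, 0, 0], [0, 0, 0], 0]
    - [[0, 0, 0], [0, 0, 0], 0]
    - [[0, 0, 0], [0, 0, 0], 0]
    - [[0, 0, 0], [0, 0, 0], 0]
    - [[0, 0, 0], [0, 0, 0], 0]
    - [[0, 0, 0], [0, 0, 0], 0]
    - [[0, 0, 0], [0, 0, 0], 0]

```text
time_s: 17.3
eef_pos: [0.6121, 0.1938, 0.179]
orientation: [0.001, 0.693, 0.721, 0.001]
contact_force: [1.5, -0.1, 5.9]
gripper_width: 0.0367
grasp_force: 35.7
```

```bash
python3 t.py
```

```text
17.3 F [ 1.54 -0.12  5.87] M [-0.029 -0.187  0.005] w 0.0367 g 35.7 j7 -0.58
pos [0.6121 0.1938 0.179 ] psi 92.32 tilt [0.0027 0.0005] shift [0. 0. 0.] turn z 0.32
```

Call:
move_arm:
  plan:
    - [[0, 0, 1.2], [0, 0, 0], 0]
    - [[0, 0, 1.2], [0, 0, 0], 0]
    - [[0, 0, 1.2], [0, 0, 0], 0]
    - [[0, 0, 1.2], [0, 0, 0], 0]
    - [[0, 0, 1.2], [0, 0, 0], 0]
    - [[0, 0, 0], [0, 0, 0], 0]

```text
time_s: 17.9
eef_pos: [0.6123, 0.1939, 0.179]
orientation: [0.001, 0.729, 0.685, 0.001]
contact_force: [3.4, -0.9, 5.8]
gripper_width: 0.0366
grasp_force: 35.8
```

```bash
python3 t.py
```

```text
17.9 F [ 3.35 -0.93  5.79] M [-0.082 -0.459  0.753] w 0.0366 g 35.8 j7 -0.67
pos [0.6123 0.1939 0.179 ] psi 86.47 tilt [ 0.0036 -0.0001] shift [0. 0. 0.] turn z -5.53
```

Call:
move_arm:
  plan:
    - [[0, 0, 1], [0, 0, 0], 0]
    - [[0, 0, 1], [0, 0, 0], 0]
    - [[0, 0, 0], [0, 0, 0], 0]

```text
time_s: 18.2
eef_pos: [0.6123, 0.1946, 0.1789]
orientation: [0.0, 0.741, 0.671, 0.002]
contact_force: [3.7, 1.7, 5.5]
gripper_width: 0.037
grasp_force: 35.9
```

```bash
python3 t.py
```

```text
18.2 F [3.66 1.66 5.48] M [ 0.35  -0.908 -0.008] w 0.037 g 35.9 j7 -0.7
pos [0.6123 0.1946 0.1789] psi 84.29 tilt [0.0035 0.0021] shift [0. 0. 0.] turn z -7.71
```

Jar 1 resists: a 0.75 N m peak, then the fingers slipped. It is tight, so jars 2 and 3 are the loose ones. I turn back, release, and go to jar 2's glass.

Call:
move_arm:
  plan:
    - [[0, 0, -1.8], [0, 0, 0], 0]
    - [[0, 0, -1.8], [0, 0, 0], 0]
    - [[0, 0, -1.8], [0, 0, 0], 0]
    - [[0, 0, 0], [0, 0, 0], 1]
    - [[0, 0, 0], [0, 0, 0], 1]
    - [[0, 0, 0], [0, 0, 0], 1]
    - [[0, 0, 0], [0, 0, 0], 1]
    - [[0, 0, 0], [0, 0, 0], 1]

```text
time_s: 19.0
eef_pos: [0.6108, 0.1933, 0.1774]
orientation: [-0.0, 0.709, 0.705, -0.001]
contact_force: [-1.0, 0.8, 1.1]
gripper_width: 0.0854
grasp_force: 0.0
```

Call:
move_arm:
  plan:
    - [[0, 0, 0], [0, 0, -0.03], 1]
    - [[0, 0, -2.1], [0, 0, -0.02], 1]
    - [[0, 0, 0], [-0.042, 0, 0], 1]
    - [[0, 0, 0], [-0.042, 0, 0], 1]
    - [[0, 0, 0], [0, 0, 0], 1]
    - [[0, 0, 0], [0, 0, 0], 1]

```text
time_s: 19.6
eef_pos: [0.6139, 0.1078, 0.2277]
orientation: [0.0, 0.697, 0.717, -0.0]
contact_force: [-0.9, 0.8, -0.2]
gripper_width: 0.0855
grasp_force: 0.0
```

```bash
python3 t.py; python3 - <<'E'
from plant import telemetry
from h import *
delta(telemetry.observe(),[.6144,.1098,.135],92)
E
```

```text
19.6 F [-0.87  0.79 -0.2 ] M [ 0.055  0.023 -0.027] w 0.0855 g 0.0 j7 -0.42
pos [0.6139 0.1078 0.2277] psi 91.63 tilt [-0.0004 -0.0006] shift [0. 0. 0.] turn z -0.37
pos [0.6139 0.1078 0.2277] psi 91.63 tilt [-0.0004 -0.0006] shift [0.0021 0.0006 0.0927] turn z -0.37
```

Call:
move_arm:
  plan:
    - [[0, 0, -0.4], [0.002, 0.0005, 0.02], 1]
    - [[0, 0, 0], [0, 0, 0.02], 1]
    - [[0, 0, 0], [0, 0, 0.02], 1]
    - [[0, 0, 0], [0, 0, 0.02], 1]
    - [[0, 0, 0], [0, 0, 0.012], 1]
    - [[0, 0, 0], [0, 0, 0], 1]
  newtons: 50

```text
time_s: 20.2
eef_pos: [0.6129, 0.1127, 0.1341]
orientation: [-0.001, 0.693, 0.721, -0.001]
contact_force: [-0.3, -0.0, 0.2]
gripper_width: 0.0853
grasp_force: 0.0
```

Call:
move_arm:
  plan:
    - [[0, 0, 0], [0, 0, 0], 0]
    - [[0, 0, 0], [0, 0, 0], 0]
    - [[0, 0, 0], [0, 0, 0], 0]
    - [[0, 0, 0], [0, 0, 0], 0]
    - [[0, 0, 0], [0, 0, 0], 0]
    - [[0, 0, 0], [0, 0, 0], 0]
    - [[0, 0, 0], [0, 0, 0], 0]
    - [[0, 0, 0], [0, 0, 0], 0]

```text
time_s: 21.0
eef_pos: [0.6155, 0.1122, 0.1374]
orientation: [0.001, 0.693, 0.721, 0.001]
contact_force: [0.5, -0.7, 6.8]
gripper_width: 0.0497
grasp_force: 52.9
```

```bash
python3 t.py
```

```text
21.0 F [ 0.45 -0.7   6.76] M [ 0.077 -0.079 -0.006] w 0.0497 g 52.9 j7 -0.47
pos [0.6155 0.1122 0.1374] psi 92.23 tilt [0.0034 0.0008] shift [0. 0. 0.] turn z 0.23
```

Call:
move_arm:
  plan:
    - [[0, 0, 0], [0, 0, -0.01], 0]
    - [[0, 0, 0], [0, 0, -0.015], 0]
    - [[0, 0, 0], [0, 0, -0.02], 0]
    - [[0, 0, 0], [0, 0, -0.02], 0]
    - [[0, 0, 0], [0, 0, -0.015], 0]
    - [[0, 0, -4.6], [0, 0, 0], 0]
    - [[0, 0, 0], [0, 0, 0], 0]
    - [[0, 0, 0], [0, 0, 0], 0]

```text
time_s: 21.8
eef_pos: [0.6134, 0.1114, 0.2154]
orientation: [-0.001, 0.664, 0.747, -0.001]
contact_force: [0.3, 0.1, -4.0]
gripper_width: 0.049
grasp_force: 54.7
```

```bash
python3 t.py; python3 - <<'E'
from plant import telemetry
from h import *
delta(telemetry.observe(),[.437,.137,.137],96.8)
E
```

```text
21.8 F [ 0.27  0.09 -3.95] M [-0.009 -0.012 -0.018] w 0.049 g 54.7 j7 -0.35
pos [0.6134 0.1114 0.2154] psi 96.74 tilt [-0.0022 -0.0007] shift [0. 0. 0.] turn z 4.74
pos [0.6134 0.1114 0.2154] psi 96.74 tilt [-0.0022 -0.0007] shift [ 0.0462 -0.172   0.0788] turn z -0.06
```

Call:
move_arm:
  plan:
    - [[0, 0, 0], [0.004, -0.014, 0], 0]
    - [[0, 0, 0], [0.0077, -0.029, 0], 0]
    - [[0, 0, 0], [0.0077, -0.029, 0], 0]
    - [[0, 0, 0], [0.0077, -0.029, 0], 0]
    - [[0, 0, 0], [0.0077, -0.029, 0], 0]
    - [[0, 0, 0], [0.0077, -0.028, 0], 0]
    - [[0, 0, 0], [0.004, -0.014, 0], 0]
    - [[0, 0, 0], [0, 0, 0], 0]

```text
time_s: 22.6
eef_pos: [0.436, 0.1375, 0.2156]
orientation: [-0.0, 0.663, 0.748, -0.001]
contact_force: [1.4, -0.7, -5.1]
gripper_width: 0.0491
grasp_force: 54.8
```

Call:
move_arm:
  plan:
    - [[0, 0, 0], [0, 0, 0], 0]
    - [[0, 0, 0], [0, 0, 0.02], 0]
    - [[0, 0, 0], [0, 0, 0.02], 0]
    - [[0, 0, 0], [0, 0, 0], 0]
    - [[0, 0, 0], [0, 0, 0], 0]

```text
time_s: 23.1
eef_pos: [0.4389, 0.1374, 0.176]
orientation: [-0.0, 0.664, 0.748, 0.0]
contact_force: [-0.3, -0.6, -3.2]
gripper_width: 0.0491
grasp_force: 54.6
```

```bash
python3 t.py; python3 - <<'E'
from plant import telemetry,cams
from h import *
delta(telemetry.observe(),[.437,.137,.137],96.8)
cv2.imwrite("pics/t2.png",cv2.resize(cams.read_camera("top")[150:300,90:350],None,fx=3,fy=3))
E
```

```text
23.1 F [-0.34 -0.57 -3.17] M [ 0.023 -0.051 -0.022] w 0.0491 g 54.6 j7 -0.46
pos [0.4389 0.1374 0.176 ] psi 96.78 tilt [-0.0002  0.0006] shift [0. 0. 0.] turn z 4.78
pos [0.4389 0.1374 0.176 ] psi 96.78 tilt [-0.0002  0.0006] shift [-0.0002 -0.002   0.039 ] turn z -0.02
```

View pics/t2.png

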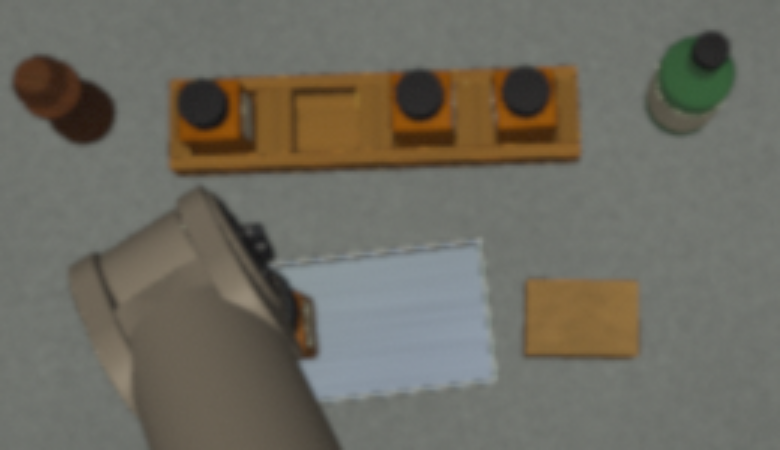

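Jar 2 is out of the rack, and its glass edge shows at (305,325) inside the tray. I lower it.

Call:
move_arm:
  plan:
    - [[0, 0, 0], [0, 0, 0.015], 0]
    - [[0, 0, 0], [0, 0, 0.012], 0]
    - [[0, 0, 0], [0, 0, 0.006], 0]
    - [[0, 0, 0], [0, 0, 0.003], 0]
    - [[0, 0, 0], [0, 0, 0.002], 0]
    - [[0, 0, 0], [0, 0, 0], 0]
    - [[0, 0, 0], [0, 0, 0], 0]

```text
time_s: 23.85
eef_pos: [0.4382, 0.1375, 0.1382]
orientation: [0.0, 0.664, 0.748, 0.0]
contact_force: [0.4, -0.6, -3.4]
gripper_width: 0.0496
grasp_force: 54.6
```

```bash
python3 t.py
```

```text
23.85 F [ 0.36 -0.63 -3.44] M [ 0.02  -0.027 -0.031] w 0.0496 g 54.6 j7 -0.52
pos [0.4382 0.1375 0.1382] psi 96.84 tilt [0.0007 0.    ] shift [0. 0. 0.] turn z 4.84
```

Call:
move_arm:
  plan:
    - [[0, 0, 0], [0, 0, 0.0015], 0]
    - [[0, 0, 0], [0, 0, 0.0015], 0]
    - [[0, 0, 0], [0, 0, 0], 0]
    - [[0, 0, 0], [0, 0, 0], 0]

```text
time_s: 24.25
eef_pos: [0.4382, 0.1375, 0.1353]
orientation: [0.0, 0.664, 0.748, 0.0]
contact_force: [-0.8, 0.4, 3.2]
gripper_width: 0.049
grasp_force: 55.5
```

```bash
python3 t.py
```

```text
24.25 F [-0.81  0.36  3.24] M [-0.138  0.394  0.06 ] w 0.049 g 55.5 j7 -0.52
pos [0.4382 0.1375 0.1353] psi 96.83 tilt [ 0.0006 -0.0002] shift [0. 0. 0.] turn z 4.83
```

Call:
move_arm:
  plan:
    - [[0, 0, 0], [0, 0, 0.001], 0]
    - [[0, 0, 0], [0, 0, 0], 0]
    - [[0, 0, 0], [0, 0, 0], 0]

```text
time_s: 24.55
eef_pos: [0.4384, 0.1376, 0.1353]
orientation: [0.001, 0.664, 0.748, -0.0]
contact_force: [-2.2, -1.7, 12.6]
gripper_width: 0.0489
grasp_force: 56.5
```

```bash
python3 t.py
```

```text
24.55 F [-2.22 -1.68 12.61] M [-0.335  1.211  0.098] w 0.0489 g 56.5 j7 -0.52
pos [0.4384 0.1376 0.1353] psi 96.82 tilt [ 0.0005 -0.001 ] shift [0. 0. 0.] turn z 4.82
```

Call:
move_arm:
  plan:
    - [[0, 0, 0], [0, 0, -0.001], 1]
    - [[0, 0, 0], [0, 0, 0], 1]
    - [[0, 0, 0], [0, 0, 0], 1]
    - [[0, 0, 0], [0, 0, 0], 1]
    - [[0, 0, 0], [0, 0, 0], 1]
    - [[0, 0, 0], [0, 0, 0], 1]

```text
time_s: 25.15
eef_pos: [0.4379, 0.1374, 0.1348]
orientation: [-0.0, 0.664, 0.748, -0.0]
contact_force: [0.3, -0.4, 0.6]
gripper_width: 0.0853
grasp_force: 0.0
```

Call:
move_arm:
  plan:
    - [[0, 0, 0], [0, 0, -0.02], 1]
    - [[0, 0, 0], [0, 0, -0.03], 1]
    - [[0, 0, 0], [0, 0, -0.03], 1]
    - [[0, 0, 0], [0, 0, -0.013], 1]
    - [[0, 0, 4.8], [0, 0, 0], 1]
    - [[0, 0, 0], [0, 0, 0], 1]
    - [[0, 0, 0], [0, 0, 0], 1]

```text
time_s: 25.85
eef_pos: [0.4375, 0.1372, 0.2272]
orientation: [-0.0, 0.694, 0.72, -0.001]
contact_force: [-0.3, -0.1, 0.2]
gripper_width: 0.0854
grasp_force: 0.0
```

```bash
python3 t.py; python3 - <<'E'
from plant import telemetry
from h import *
delta(telemetry.observe(),[.6170,.026,.135],92)
E
```

```text
25.85 F [-0.25 -0.08  0.21] M [-0.024  0.016  0.029] w 0.0854 g 0.0 j7 -0.48
pos [0.4375 0.1372 0.2272] psi 92.13 tilt [-0.0013 -0.0006] shift [0. 0. 0.] turn z 0.13
pos [0.4375 0.1372 0.2272] psi 92.13 tilt [-0.0013 -0.0006] shift [-0.1177  0.1754  0.092 ] turn z 0.13
```

Call:
move_arm:
  plan:
    - [[0, 0, 0], [-0.0196, 0.0292, 0], 1]
    - [[0, 0, 0], [-0.0196, 0.0292, 0], 1]
    - [[0, 0, 0], [-0.0196, 0.0292, 0], 1]
    - [[0, 0, 0], [-0.0196, 0.0292, 0], 1]
    - [[0, 0, 0], [-0.0196, 0.0292, 0], 1]
    - [[0, 0, 0], [-0.0196, 0.0292, 0], 1]
    - [[0, 0, 0], [0, 0, 0], 1]
    - [[0, 0, 0], [0, 0, 0], 1]

```text
time_s: 26.65
eef_pos: [0.6169, 0.0257, 0.2264]
orientation: [-0.001, 0.695, 0.719, -0.001]
contact_force: [0.1, 1.2, -0.5]
gripper_width: 0.0854
grasp_force: 0.0
```

```bash
python3 t.py; python3 - <<'E'
from plant import telemetry
from h import *
delta(telemetry.observe(),[.6170,.026,.135],92)
E
```

```text
26.65 F [ 0.08  1.22 -0.47] M [ 0.032 -0.004  0.002] w 0.0854 g 0.0 j7 -0.27
pos [0.6169 0.0257 0.2264] psi 92.02 tilt [-0.0027  0.0006] shift [0. 0. 0.] turn z 0.02
pos [0.6169 0.0257 0.2264] psi 92.02 tilt [-0.0027  0.0006] shift [0.0002 0.0004 0.0914] turn z 0.02
```

Call:
move_arm:
  plan:
    - [[0, 0, 0], [0, 0, 0.02], 1]
    - [[0, 0, 0], [0, 0, 0.02], 1]
    - [[0, 0, 0], [0, 0, 0.02], 1]
    - [[0, 0, 0], [0, 0, 0.02], 1]
    - [[0, 0, 0], [0, 0, 0.011], 1]
    - [[0, 0, 0], [0, 0, 0], 1]
    - [[0, 0, 0], [0, 0, 0], 1]

```text
time_s: 27.35
eef_pos: [0.6171, 0.0267, 0.1374]
orientation: [0.0, 0.694, 0.72, 0.0]
contact_force: [-0.4, -0.4, 0.0]
gripper_width: 0.0852
grasp_force: 0.0
```

Call:
move_arm:
  plan:
    - [[0, 0, 0], [0, 0, 0], 0]
    - [[0, 0, 0], [0, 0, 0], 0]
    - [[0, 0, 0], [0, 0, 0], 0]
    - [[0, 0, 0], [0, 0, 0], 0]
    - [[0, 0, 0], [0, 0, 0], 0]
    - [[0, 0, 0], [0, 0, 0], 0]
    - [[0, 0, 0], [0, 0, 0], 0]
    - [[0, 0, 0], [0, 0, 0], 0]

```text
time_s: 28.15
eef_pos: [0.6184, 0.0262, 0.1382]
orientation: [0.001, 0.694, 0.719, 0.001]
contact_force: [1.3, -0.9, 6.7]
gripper_width: 0.0493
grasp_force: 52.4
```

```bash
python3 t.py
```

```text
28.15 F [ 1.32 -0.92  6.66] M [-0.03  -0.113 -0.026] w 0.0493 g 52.4 j7 -0.32
pos [0.6184 0.0262 0.1382] psi 92.03 tilt [0.0029 0.    ] shift [0. 0. 0.] turn z 0.03
```

Call:
move_arm:
  plan:
    - [[0, 0, 0], [0, 0, -0.01], 0]
    - [[0, 0, 0], [0, 0, -0.015], 0]
    - [[0, 0, 0], [0, 0, -0.02], 0]
    - [[0, 0, 0], [0, 0, -0.02], 0]
    - [[0, 0, 0], [0, 0, -0.015], 0]
    - [[0, 0, -4.8], [0, 0, 0], 0]
    - [[0, 0, 0], [0, 0, 0], 0]
    - [[0, 0, 0], [0, 0, 0], 0]

```text
time_s: 28.95
eef_pos: [0.6163, 0.0258, 0.2164]
orientation: [-0.001, 0.664, 0.747, -0.001]
contact_force: [0.1, -0.4, -4.2]
gripper_width: 0.0492
grasp_force: 54.5
```

```bash
python3 t.py; python3 - <<'E'
from plant import telemetry
from h import *
delta(telemetry.observe(),[.45,.026,.137],96.8)
E
```

```text
28.95 F [ 0.15 -0.39 -4.24] M [-0.023  0.051  0.027] w 0.0492 g 54.5 j7 -0.2
pos [0.6163 0.0258 0.2164] psi 96.74 tilt [-0.0023 -0.0004] shift [0. 0. 0.] turn z 4.74
pos [0.6163 0.0258 0.2164] psi 96.74 tilt [-0.0023 -0.0004] shift [ 0.0197 -0.1649  0.0798] turn z -0.06
```

Call:
move_arm:
  plan:
    - [[0, 0, 0], [0.0015, -0.014, 0], 0]
    - [[0, 0, 0], [0.0034, -0.028, 0], 0]
    - [[0, 0, 0], [0.0034, -0.028, 0], 0]
    - [[0, 0, 0], [0.0034, -0.028, 0], 0]
    - [[0, 0, 0], [0.0034, -0.028, 0], 0]
    - [[0, 0, 0], [0.0034, -0.026, 0], 0]
    - [[0, 0, 0], [0.0015, -0.012, 0], 0]
    - [[0, 0, 0], [0, 0, 0], 0]

```text
time_s: 29.75
eef_pos: [0.4505, 0.0262, 0.2166]
orientation: [-0.0, 0.664, 0.748, -0.001]
contact_force: [-0.2, -0.1, -4.2]
gripper_width: 0.0488
grasp_force: 54.6
```

Call:
move_arm:
  plan:
    - [[0, 0, 0], [0, 0, 0], 0]
    - [[0, 0, 0], [0, 0, 0.025], 0]
    - [[0, 0, 0], [0, 0, 0.025], 0]
    - [[0, 0, 0], [0, 0, 0.018], 0]
    - [[0, 0, 0], [0, 0, 0.008], 0]
    - [[0, 0, 0], [0, 0, 0.002], 0]
    - [[0, 0, 0], [0, 0, 0], 0]
    - [[0, 0, 0], [0, 0, 0], 0]

```text
time_s: 30.55
eef_pos: [0.4531, 0.0266, 0.1398]
orientation: [0.001, 0.664, 0.748, 0.001]
contact_force: [-0.6, -0.1, -3.5]
gripper_width: 0.0492
grasp_force: 54.4
```

```bash
python3 t.py
```

```text
30.55 F [-0.6  -0.07 -3.47] M [-0.023 -0.016 -0.024] w 0.0492 g 54.4 j7 -0.25
pos [0.4531 0.0266 0.1398] psi 96.83 tilt [0.0022 0.0001] shift [0. 0. 0.] turn z 4.83
```

Call:
move_arm:
  plan:
    - [[0, 0, 0], [0, 0, 0.0015], 0]
    - [[0, 0, 0], [0, 0, 0.0015], 0]
    - [[0, 0, 0], [0, 0, 0], 0]
    - [[0, 0, 0], [0, 0, 0], 0]

```text
time_s: 30.95
eef_pos: [0.4523, 0.0264, 0.1362]
orientation: [0.0, 0.664, 0.748, 0.0]
contact_force: [1.1, -0.1, -2.3]
gripper_width: 0.0488
grasp_force: 54.6
```

Call:
move_arm:
  plan:
    - [[0, 0, 0], [0, 0, 0.001], 0]
    - [[0, 0, 0], [0, 0, 0], 0]
    - [[0, 0, 0], [0, 0, 0], 0]

```text
time_s: 31.25
eef_pos: [0.4525, 0.0265, 0.1361]
orientation: [0.001, 0.664, 0.748, -0.0]
contact_force: [-2.9, -1.5, 7.1]
gripper_width: 0.0491
grasp_force: 55.6
```

```bash
python3 t.py
```

```text
31.25 F [-2.9  -1.45  7.05] M [-0.131  0.772 -0.005] w 0.0491 g 55.6 j7 -0.25
pos [0.4525 0.0265 0.1361] psi 96.83 tilt [ 0.0006 -0.0009] shift [0. 0. 0.] turn z 4.83
```

Jar 3 is down. I release, rise clear and swing away toward -y for a final look.

Call:
move_arm:
  plan:
    - [[0, 0, 0], [0, 0, -0.0005], 1]
    - [[0, 0, 0], [0, 0, 0], 1]
    - [[0, 0, 0], [0, 0, 0], 1]
    - [[0, 0, 0], [0, 0, 0], 1]
    - [[0, 0, 0], [0, 0, 0], 1]
    - [[0, 0, 0], [0, 0, 0], 1]

```text
time_s: 31.85
eef_pos: [0.452, 0.0264, 0.1353]
orientation: [0.0, 0.664, 0.748, -0.0]
contact_force: [0.2, 0.7, -0.1]
gripper_width: 0.0853
grasp_force: 0.0
```

Call:
move_arm:
  plan:
    - [[0, 0, 0], [0, 0, -0.02], 1]
    - [[0, 0, 0], [0, 0, -0.04], 1]
    - [[0, 0, 0], [0, 0, -0.045], 1]
    - [[0, 0, 0], [0, 0, -0.045], 1]
    - [[0, 0, 0], [0, 0, -0.02], 1]
    - [[0, 0, 0], [-0.04, 0, 0], 1]
    - [[0, 0, 0], [-0.045, 0, 0], 1]
    - [[0, 0, 0], [-0.045, 0, 0], 1]

```text
time_s: 32.65
eef_pos: [0.4675, -0.1038, 0.3059]
orientation: [0.001, 0.663, 0.748, 0.0]
contact_force: [0.7, 0.2, -0.3]
gripper_width: 0.0854
grasp_force: 0.0
```

Call:
move_arm:
  plan:
    - [[0, 0, 0], [-0.045, 0, 0], 1]
    - [[0, 0, 0], [-0.045, 0, 0], 1]
    - [[0, 0, 0], [-0.045, 0, 0], 1]
    - [[0, 0, 0], [-0.045, 0, 0], 1]
    - [[0, 0, 0], [0, 0, 0], 1]
    - [[0, 0, 0], [0, 0, 0], 1]

```text
time_s: 33.25
eef_pos: [0.4885, -0.2823, 0.3048]
orientation: [-0.001, 0.665, 0.747, 0.0]
contact_force: [-0.9, 0.4, 0.5]
gripper_width: 0.0852
grasp_force: 0.0
```

```bash
python3 t.py; python3 - <<'E'
from plant import cams
import cv2,numpy as np
a=cv2.resize(cams.read_camera("top")[140:300,80:350],None,fx=2,fy=2)
b=cv2.resize(cams.read_camera("scene")[120:370,120:400],(540,480))[:280*480//320]
cv2.imwrite("pics/fin.png",np.vstack([a,cv2.resize(b,(540,270))]))
E
```

```text
33.25 F [-0.95  0.38  0.46] M [ 0.027 -0.013 -0.013] w 0.0852 g 0.0 j7 0.48
pos [ 0.4885 -0.2823  0.3048] psi 96.68 tilt [-0.0008  0.001 ] shift [0. 0. 0.] turn z 4.68
```

View pics/fin.png

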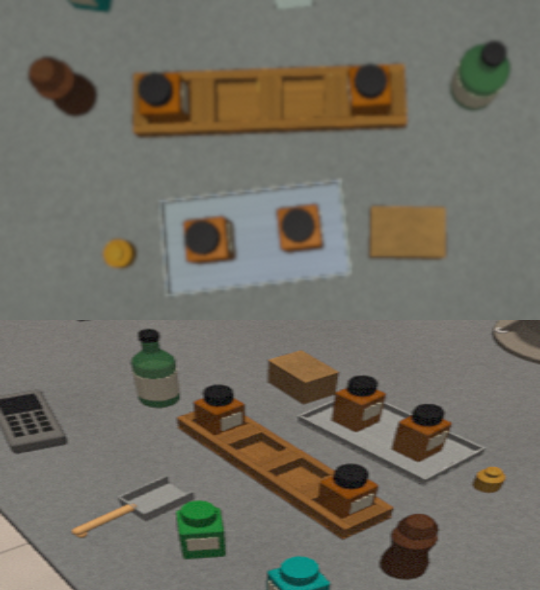

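Both loose-capped jars stand upright in the tray at (205,238) and (299,228). The outer two jars are still in the rack, and everything else is where it was.

```bash
python3 -c "
from plant import sign_off
print(sign_off())"
```

```text
the job is handed in; nothing more can be done
None
```

The two loose-capped jars, from the two middle pockets, now stand upright in the rework tray, lifted by their glass with their caps left as turned; the outer two are tight and stay in the rack (the one at +y briefly read 0.75 N m before the fingers slipped, above the 0.2–0.4 test range but below 1 N m), and I handed the job in at about 33 s.

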